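Sort stripped cassette transport parts for cleaning

ROBOT

A 6-joint arm with a two-finger parallel gripper is mounted at the origin on the work surface. World frame = base frame: x ahead of the robot, y to its left, z up, the work surface at z = 0. Lengths are in m, angles in rad, forces in N, time in s.
With the tool pointing down it reaches from about 0.3 to 0.875 m from the base axis. Payload 6.4 kg.
Tool frame: the origin (TCP) lies at the very end of the fingers, on their centre line; the grasp point (between the pads) lies behind it (bot.grip_depth is the z of the grasp point in the tool frame, in m); z points along the fingers, y is the direction in which the jaws open and shut (so a half turn about z gives the same grasp; the last joint's range is limited). The gripper opens to 85 mm and grips with 20 to 120 N. Pads are 22 mm wide; open, the fingers measure 114 mm over their backs; the gripper's body (76 mm by 85 mm) begins 54 mm behind the grasp point. The pads swing forward as they close: fully open they stand 13 mm farther back than shut.
Start: joints at [-1.443, 0.181, 1.607, -0, 1.354, -0.206], TCP at [0.188, -0.543, 0.204] pointing down, gripper open.
Joint ranges: [-2.99, 2.99], [-0.89, 2.07], [0.3, 2.58], [-1.14, 4.28], [0, 2.63], [-3.12, 3.12]. Speed limits (rad/s): [2.57, 2.57, 3.01, 3.14, 3.14, 3.14].

INTERFACE

Orientations are given as a 3x3 rotation matrix whose columns are the frame's x, y, z axes.
In Python, from plant import bot, let_go, close_gripper, kinematics, imaging, workorder, sensors gives the robot as it stands. Calls block until the motion is done:
- bot.move_to(position, orientation): joint-space move of the TCP to a pose.
- bot.servo_line(position, rate=0.15, rotation=None, contact_N=None): straight line of the TCP; rotation=None keeps the orientation; rate is the mean speed in m/s. With contact_N (N) it stops when the force on the tool has changed by that much, and returns True; else False.
- bot.move_j(angles): joint-space move.
- let_go() and close_gripper(grasp_force=None): open the fingers fully, or close them until they stop; grasp_force is the grip in N (None keeps the last).
- bot.dwell(seconds).
- kinematics.ik(position, orientation): joint angles nearest the present ones, or None.
- imaging.snapshot(name): name is "side" or "top" or "wrist"; returns a dict with "frame" (400x640x3 uint8, red, green, blue), "z_map" (400x640 float32, m along the optical axis (not along the pixel's ray), 0 where there is no reading), "vertical_fov" (degrees; the focal length in pixels is half the picture's height over the tangent of half this angle, whatever the lens; pixels are square), "cx", "cy" (the principal point, pixels), "xyz" and "attitude" of the camera in the world; the wrist camera has in their place "tool_from_camera" (4x4, takes a point from camera to tool coordinates, whose origin is the TCP and whose axes are the flange's). Camera axes: x right, y up, looking along -z (the intrinsics and any distortion apply to the point x, -y, -z); pixel columns grow to the right and rows downward; lengths in m; the calibration is good to about 2 mm. A picture is of the moment at which its call begins: read the wrist's pose just before it.
A pose or a line that the arm cannot do raises bot.PlanningError and nothing moves.
- workorder.job_done(): hands the job in, once; it reports no verdict.
Readings, each from a call of its own:
- sensors.read_time_s(): time.
- sensors.read_joints(): joint angles.
- sensors.read_qvel(): joint speeds.
- sensors.read_joint_efforts(): joint torques, N m.
- sensors.read_tcp_pos(): TCP position.
- sensors.read_orientation(): TCP orientation.
- sensors.read_wrist_force(): force on the tool from outside, world axes, zero at the start.
- sensors.read_wrist_torque(): the same for the moment, N m.
- sensors.read_width(): finger opening in m.
Only numpy, scipy, OpenCV 4.12 (cv2) and the standard library are available. Lean on these libraries where they do the work, as an engineer would, in place of code of your own. Each camera call takes 0.05 s, during which the arm holds its last target.

TASK

Sort the stripped transport parts for cleaning: both chrome guide posts into the wire basket, the pinch roller and the rubber-tyred idler wheel into the white dish, and the motor, which must stay dry, into the blue tray. Set each part down gently on the floor of its container, the same way up as it is now, with no two parts touching. Leave the transport frame and the rubber cone where they stand.

Things in the scene. Friction and masses are not known exactly. Their poses are not given: they have to be found in the camera images.
- post_a: A chrome tape guide post standing upright on the green mat (2 mm thick; all parts and the cone start on it): round, 18 mm across its foot and its two upper flanges, 15 mm at the stem between z = 5 and 18 mm, 31 mm tall with a slotted nut on top; 45 g. Origin at the centre of its underside, z up along the post. Identical to the other guide post.
- post_b: The other chrome tape guide post, identical: 18 mm across, 31 mm tall, 45 g, standing upright. Origin at the centre of its underside, z up along the post.
- pinch_roller: The pinch roller on its arm, lying flat on the mat: a flat steel arm 50 mm long (its x), 11 mm wide (its y) and 3 mm thick, carrying at x = +15 mm a black rubber roller 14 mm in diameter that rises from z = 3.5 to 14.5 mm, at x = -4 mm a steel lug 11 mm wide and 9 mm high, and at x = -19 mm a small brass bush 8 mm across and 11 mm high; 20 g. Pick it by the roller, closing across the arm (along its y). Origin under the middle of the arm, z up.
- idler: The rubber-tyred idler wheel, lying flat on the mat: a black rubber tyre 34 mm in diameter and 12 mm thick round an ivory hub with three holes; a 9 mm boss in the middle rises to 16 mm; 22 g. Origin at the centre of its underside, z up along the axle.
- motor: The electric drive motor, standing on its end with the pulley up: a steel can 36 mm in diameter and 26 mm tall with a dark band, a brass pulley 12 mm across on top, to 40 mm in all; 140 g. Origin at the centre of its underside, z up along the shaft.
- basket: The steel wire-mesh basket of the ultrasonic cleaner, with two folded-down handles with black sleeves: outside 120 mm (its x) by 150 mm (its y) by 30 mm high, walls 3 mm, inner floor 4 mm above the bench. Fixed to the bench. Origin at the centre of its underside, z up. Metal parts go here. The mesh floor is flat.
- dish: The white dish for rubber parts, with a small pouring lip: outside 120 mm (its x) by 150 mm (its y) by 30 mm high, walls 3 mm, inner floor 4 mm above the bench. Fixed to the bench. Origin at the centre of its underside, z up. Parts with rubber on them go here.
- dry_tray: The blue tray with a dark liner, for what must stay dry: outside 120 mm (its x) by 150 mm (its y) by 30 mm high, walls 3 mm, inner floor 4 mm above the bench. Fixed to the bench. Origin at the centre of its underside, z up. Electrical parts go here.
- frame: The matte black transport frame, a pressed chassis with two reel tables and a head: 118 by 146 mm, up to 34 mm high. It stands loose on the bench in line with the containers; it is to stay where it is. Origin at the centre of its underside.
- cone: The ribbed black rubber belt-stretching cone, 50 mm across its foot, 55 mm tall, 120 g, standing loose on the mat among the parts; it is to stay where it is. Origin at the centre of its underside.
Things that resemble listed ones, but are neither listed nor needed, are in the scene too. There is more than one size of the motor; the one meant has the size given above.

How it is judged:
At the end, for the whole second after the job is handed in: Posts in basket, roller and idler in dish, motor in tray: each origin within 52 mm (x) and 67 mm (y) of the container's origin and under 10 mm above it, tilted under 0.15 rad, still; the two posts not touching, nor roller and idler; frame and cone within 15 mm of their starts (x of post_a in the frame of basket between -0.052 and 0.052 m and y of post_a in the frame of basket between -0.067 and 0.067 m and z of post_a in the frame of basket between 0 and 0.01 m and angle between each of post_a, post_b, pinch_roller, idler, motor's own z axis and vertical below 0.15 rad and linear speed of each of post_a, post_b, pinch_roller, idler, motor below 0.03 m/s and x of post_b in the frame of basket between -0.052 and 0.052 m and y of post_b in the frame of basket between -0.067 and 0.067 m and z of post_b in the frame of basket between 0 and 0.01 m and x of pinch_roller in the frame of dish between -0.052 and 0.052 m and y of pinch_roller in the frame of dish between -0.067 and 0.067 m and z of pinch_roller in the frame of dish between 0 and 0.01 m and x of idler in the frame of dish between -0.052 and 0.052 m and y of idler in the frame of dish between -0.067 and 0.067 m and z of idler in the frame of dish between 0 and 0.01 m and x of motor in the frame of dry_tray between -0.052 and 0.052 m and y of motor in the frame of dry_tray between -0.067 and 0.067 m and z of motor in the frame of dry_tray between 0 and 0.01 m and contact force between post_a and post_b below 0.02 N and contact force between pinch_roller and idler below 0.02 N and distance of each of cone, frame from where it was at the start of the episode below 0.015 m).
It fails at once if the rubber cone was moved more than 15 mm (distance of cone from where it was at the start of the episode above 0.015 m).
It fails at once if the transport frame was moved more than 15 mm (distance of frame from where it was at the start of the episode above 0.015 m).
It fails at once if a part was dropped (it moved faster than 0.7 m/s out of the gripper) ((linear speed of post_a above 0.7 m/s and contact force between the fingers and post_a below 0.05 N) or (linear speed of post_b above 0.7 m/s and contact force between the fingers and post_b below 0.05 N) or (linear speed of pinch_roller above 0.7 m/s and contact force between the fingers and pinch_roller below 0.05 N) or (linear speed of idler above 0.7 m/s and contact force between the fingers and idler below 0.05 N) or (linear speed of motor above 0.7 m/s and contact force between the fingers and motor below 0.05 N)).
It also fails if it takes over 115 s, if anything falls off the work surface, if the arm or the gripper's body presses on something with over 40 N, if the wrist force passes 120 N, or if a joint passes its speed limit or range.

## Working session

There is one attempt and no reset: what is moved stays moved. The work goes in short steps, each a Python script; the robot and the scene stay as the last script left them, time stands still between calls to the robot, and variables do not carry over. Pictures are saved under pics/ and viewed, and the job is handed in when it is done.

```bash
ls; mkdir -p pics
cat > h.py <<'E'
import numpy as np, cv2
from plant import bot, let_go, close_gripper, kinematics, imaging, workorder, sensors
E
python3 - <<'E'
from h import *
for n in("top","side","wrist"):
    s=imaging.snapshot(n); cv2.imwrite(f"pics/{n}0.png",s["frame"][:,:,::-1]); np.savez(f"{n}0.npz",**s)
    print(n,{k:v for k,v in s.items() if k not in("frame","z_map")})
print(bot.grip_depth,sensors.read_time_s(),sensors.read_tcp_pos(),sensors.read_orientation())
E
```

```text
pics
top {'vertical_fov': 53.913741447461796, 'cx': 325.6938837529615, 'cy': 190.91861130177594, 'xyz': array([0.4658883 , 0.00206924, 0.81918314]), 'attitude': array([[-0.01881331,  0.99854793, -0.05047856],
       [-0.99976113, -0.01822645,  0.01206123],
       [ 0.01112368,  0.05069341,  0.99865231]])}
side {'vertical_fov': 50.54778385131418, 'cx': 314.89431167687303, 'cy': 194.9958337639944, 'xyz': array([0.36217063, 0.55352618, 0.60753342]), 'attitude': array([[-0.97245057,  0.16363267, -0.16602483],
       [-0.23299139, -0.70491353,  0.66993427],
       [-0.00741002,  0.69016032,  0.72361856]])}
wrist {'vertical_fov': 71.64128631811217, 'cx': 320.9730152013609, 'cy': 197.46600688806112, 'tool_from_camera': array([[ 3.51964526e-05,  9.59894932e-01,  2.80359981e-01,
         7.05082046e-02],
       [ 9.99999151e-01, -3.98951945e-04,  1.24038933e-03,
        -9.20612350e-04],
       [ 1.30249359e-03,  2.80359699e-01, -9.59894131e-01,
        -1.70437686e-01],
       [ 0.00000000e+00,  0.00000000e+00,  0.00000000e+00,
         1.00000000e+00]])}
-0.0187 0.15 [ 0.18833995 -0.54281437  0.20289884] [[ 9.44806356e-01  3.27629247e-01 -1.62033988e-04]
 [ 3.27629174e-01 -9.44805508e-01  1.29488792e-03]
 [ 2.71152551e-04 -1.27650540e-03 -9.99999149e-01]]
```

View pics/top0.png

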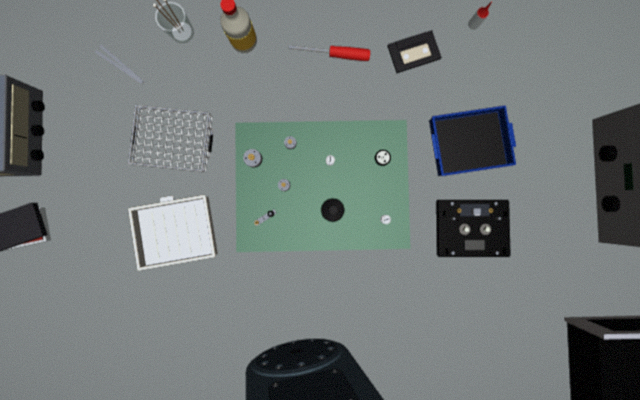

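View pics/side0.png

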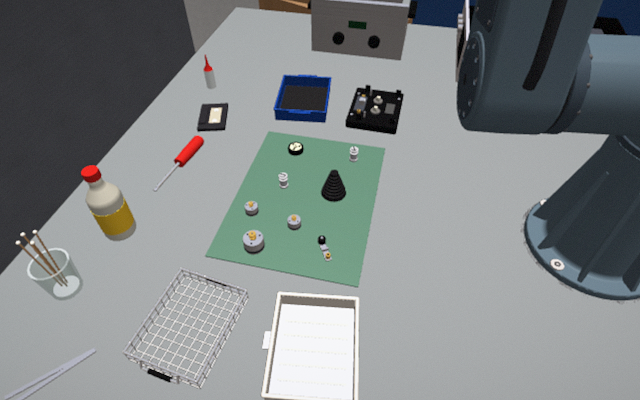

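View pics/wrist0.png

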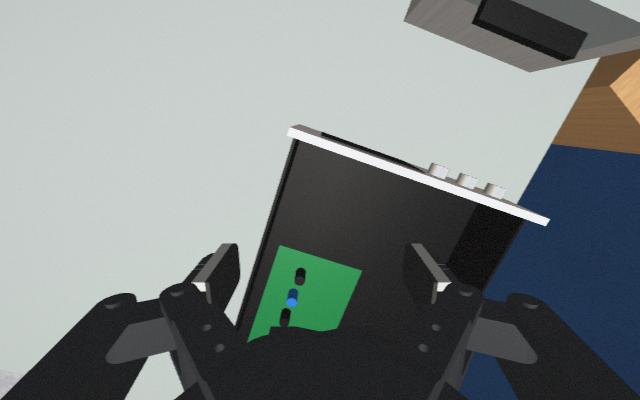

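Top view candidates:
- **Motor:** (252,158) is the largest. (290,143) and (284,185) are smaller look-alikes.
- **Posts:** (330,160) and (386,219).
- **Idler:** (383,157).
- **Pinch roller:** (264,215).
- **Cone:** (332,210).

I'll check these in a close crop and measure them from the point cloud.

```bash
cat >> h.py <<'E'
def cloud(s,R=None,t=None):
    h,w=s["z_map"].shape; f=h/2/np.tan(np.radians(s["vertical_fov"])/2)
    u,v=np.meshgrid(np.arange(w),np.arange(h)); z=s["z_map"].astype(float)
    P=np.stack([(u-s["cx"])/f*z,-(v-s["cy"])/f*z,-z],-1)
    if R is None:R=s["attitude"];t=s["xyz"]
    P=P@np.array(R).T+t; P[z<=0]=np.nan; return P
def wcloud(s,R,p):
    T=np.array(s["tool_from_camera"]); return cloud(s,R@T[:3,:3],R@T[:3,3]+p)
E
python3 - <<'E'
from h import *
s=dict(np.load("top0.npz"))
P=cloud(s); np.save("top0P.npy",P)
print("bench",[P[v,u].round(4) for u,v in((100,180),(225,180),(425,180),(325,290))],"mat",P[240,330],P[130,330])
for n,(u,v,r) in dict(mot=(252,158,13),m2=(290,143,10),m3=(284,185,10),postA=(330,160,9),postB=(386,219,9),idl=(383,157,12),rol=(264,215,13),cone=(332,210,16)).items():
    Q=P[v-r:v+r+1,u-r:u+r+1].reshape(-1,3); M=Q[Q[:,2]>np.nanmedian(P[240,300:360,2])+.006]
    x0,x1=M.min(0),M.max(0); print(n,len(M),"mid",((x0+x1)/2).round(4),"ext",(x1-x0)[:2].round(4),"zmax",x1[2].round(4))
c=s["frame"][110:260,230:415,::-1]; cv2.imwrite("pics/crop_top.png",cv2.resize(c,None,fx=4,fy=4,interpolation=cv2.INTER_CUBIC)[:600])
E
```

```text
bench [array([ 0.5387,  0.4609, -0.0014]), array([ 0.534 ,  0.2018, -0.0013]), array([ 0.5263, -0.216 ,  0.0008]), array([ 0.3029, -0.0026, -0.0009])] mat [ 0.4055236  -0.01476343  0.00339174] [ 0.63520677 -0.01927106  0.00076682]
mot 272 mid [0.5779 0.1412 0.0249] ext [0.0353 0.0347] zmax 0.0419
m2 121 mid [0.6089 0.0647 0.0189] ext [0.0235 0.0228] zmax 0.0285
m3 120 mid [0.5212 0.0782 0.0191] ext [0.0225 0.0227] zmax 0.0283
postA 66 mid [ 0.5703 -0.0173  0.0218] ext [0.0164 0.0161] zmax 0.036
postB 68 mid [ 0.4472 -0.1271  0.0215] ext [0.0161 0.0173] zmax 0.0353
idl 208 mid [ 0.5757 -0.1262  0.0139] ext [0.0317 0.0315] zmax 0.0197
rol 62 mid [0.4567 0.1204 0.0135] ext [0.026  0.0393] zmax 0.0193
cone 405 mid [ 0.4693 -0.02    0.0338] ext [0.0454 0.0454] zmax 0.06
```

View pics/crop_top.png

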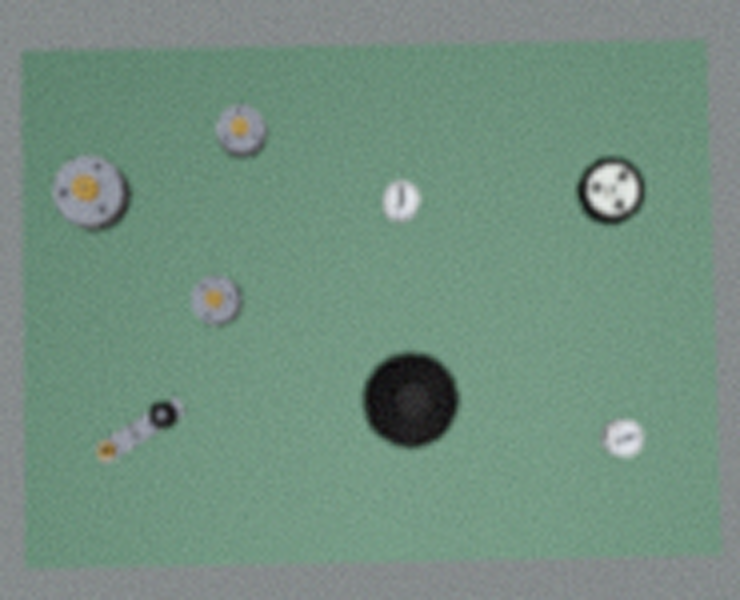

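The picture settles the motor: the part at crop (88,192), 35 mm wide and about 40 mm tall, is the right one, and the two 23 mm ones are decoys. The posts show slots at (401,200) and (624,438). The idler has three holes at (611,190). The roller is at (163,414) and its bush at (107,450). Next I'll fit the containers and the roller angle, using the bench plane to correct the calibration.

Run:
```python
from h import *
from scipy import ndimage as nd
s=dict(np.load("top0.npz")); P=np.load("top0P.npy")
# bench plane
m=np.zeros(P.shape[:2],bool); m[90:300,90:560]=1
B=P[m]; B=B[(abs(B[:,2])<.004)&((B[:,1]>.19)|(B[:,1]<-.2)|(B[:,0]<.37))]
A=np.c_[B[:,:2],np.ones(len(B))]; c=np.linalg.lstsq(A,B[:,2],rcond=None)[0]; print("plane",c)
Z=P[...,2]-(P[...,:2]@c[:2]+c[2])
for n,(u0,v0,u1,v1) in dict(basket=(120,98,222,178),dish=(118,186,224,276),tray=(420,95,526,182),frame=(425,190,522,265)).items():
    k=np.zeros(Z.shape,bool);k[v0:v1,u0:u1]=1
    k&=(Z>.018)&(Z<.045)
    l,nn=nd.label(nd.binary_dilation(k)); sz=nd.sum(k,l,range(1,nn+1)); k&=(l==1+np.argmax(sz))
    q=P[k][:,:2].astype(np.float32); r=cv2.minAreaRect(q*1000); print(n,k.sum(),r, "zmax",np.percentile(Z[k],95))
k=np.zeros(Z.shape,bool);k[200:232,245:285]=1
for lo,hi in((.004,.02),(.0135,.02),(.0085,.0135)):
    q=P[k&(Z>lo)&(Z<hi)]; mu=q[:,:2].mean(0); w,V=np.linalg.eigh(np.cov(q[:,:2].T)); print(lo,len(q),mu,V[:,1])
f=400/2/np.tan(np.radians(s["vertical_fov"])/2)
def px(u,v,z):
    d=s["attitude"]@np.array([(u-s["cx"])/f,-(v-s["cy"])/f,-1]); return s["xyz"]+d*(z-s["xyz"][2])/d[2]
r=px(230+163.5/4-.4,110+414/4-.4,.0165);b=px(230+107/4-.4,110+450/4-.4,.013)
print("roller",r,"bush",b,"dist",np.linalg.norm((r-b)[:2]),"ang",np.degrees(np.arctan2(*(r-b)[[1,0]])))
cv2.imwrite("pics/crop_cont.png",cv2.resize(s["frame"][95:280,115:225,::-1],None,fx=3,fy=3))
```

```text
plane [ 0.00120427  0.0002256  -0.00095313]
basket 567 ((619.9656372070312, 306.4307861328125), (155.47398376464844, 121.12163543701172), 83.29371643066406) zmax 0.03156746376445927
dish 1092 ((434.9195556640625, 302.57452392578125), (134.5574951171875, 156.75755310058594), 8.882475852966309) zmax 0.033902430295940866
tray 1082 ((604.5851440429688, -308.89508056640625), (124.77835845947266, 168.18881225585938), 7.736376762390137) zmax 0.033132393653550585
frame 2190 ((426.3730163574219, -308.03692626953125), (146.4296417236328, 115.93585205078125), 88.94305419921875) zmax 0.032020658210802265
0.004 144 [0.45759617 0.1179281 ] [-0.22433196  0.97451279]
0.0135 42 [0.46124582 0.11070392] [-0.50530919  0.86293837]
0.0085 18 [0.45210735 0.12753051] [-0.54805474  0.83644247]
roller [0.46332547 0.10557714 0.0165    ] bush [0.44552201 0.1350181  0.013     ] dist 0.03440542683847631 ang -58.8379143496291
```

View pics/crop_cont.png

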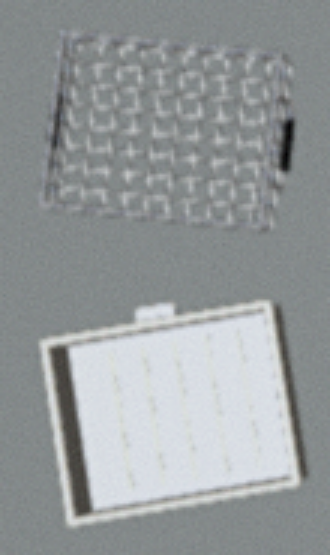

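The basket is yawed -6.7°, the dish +8.9° and the tray +7.7°. The dish lip and the tray handles widen their boxes slightly. I'll move above the mat and cross-check all positions with the wrist camera before the first pick.

```bash
cat >> h.py <<'E'
def Rdown(jaw_ang):  # jaw (tool y) direction angle in world xy
    y=np.array([np.cos(jaw_ang),np.sin(jaw_ang),0]); z=np.array([0,0,-1.]); return np.stack([np.cross(y,z),y,z],1)
def best(p,ang):
    o=[]
    for a in(ang,ang+np.pi):
        q=kinematics.ik(list(p),Rdown(a))
        if q is not None:o.append((abs(q[5]),a,q))
    o.sort(key=lambda t:t[0]); return o[0][1],o[0][2]
E
python3 - <<'E'
from h import *
p=[.45,.03,.30]
a,q=best(p,np.pi/2); print(a,np.round(q,2))
bot.move_to(p,Rdown(a))
R=np.array(sensors.read_orientation());t=np.array(sensors.read_tcp_pos());s=imaging.snapshot("wrist")
cv2.imwrite("pics/w1.png",s["frame"][:,:,::-1]); np.savez("w1.npz",R=R,t=t,**s); print(t,sensors.read_time_s())
P=wcloud(s,R,t); np.save("w1P.npy",P)
from scipy import ndimage as nd
k=(P[...,2]>.007)&(P[...,2]<.07)&(P[...,0]>.36)&(P[...,0]<.66)&(abs(P[...,1]-.0)<.19)
l,n=nd.label(k)
for i in range(1,n+1):
    Q=P[l==i]
    if len(Q)>25:
        x0,x1=np.percentile(Q,1,0),np.percentile(Q,99,0); v,u=nd.center_of_mass(l==i); print(len(Q),(int(u),int(v)),"mid",((x0+x1)/2).round(4)[:2],"ext",(x1-x0)[:2].round(4),"zmax",x1[2].round(4))
E
```

```text
4.71238898038469 [-0.2  -0.18  1.77 -0.    1.55  1.37]
[0.45008136 0.02940629 0.29983742] 2.475
271 (296, 55) mid [0.6071 0.0659] ext [0.0234 0.023 ] zmax 0.0285
565 (246, 77) mid [0.5752 0.1426] ext [0.034 0.034] zmax 0.0409
431 (421, 80) mid [ 0.5733 -0.124 ] ext [0.0312 0.032 ] zmax 0.0187
134 (351, 82) mid [ 0.5687 -0.0147] ext [0.0164 0.0164] zmax 0.0352
213 (289, 116) mid [0.5201 0.08  ] ext [0.0225 0.0227] zmax 0.0286
645 (350, 149) mid [ 0.4677 -0.0179] ext [0.0435 0.0428] zmax 0.0584
64 (273, 153) mid [0.4621 0.1085] ext [0.0124 0.0133] zmax 0.0203
135 (416, 163) mid [ 0.4458 -0.1248] ext [0.017  0.0163] zmax 0.0342
```

View pics/w1.png

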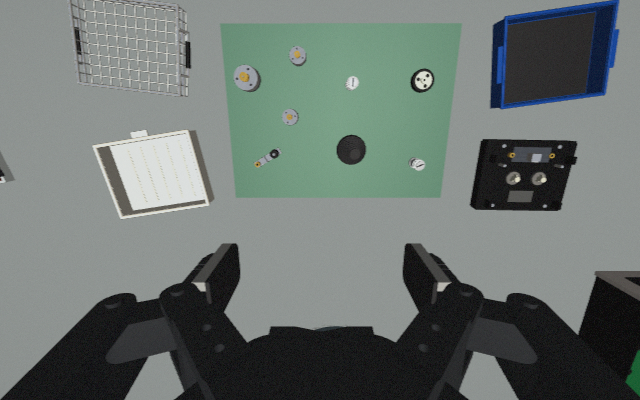

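Both cameras agree within about 2–3 mm. The wrist picture shows the motor at (246,77), the posts at (351,82) and (416,163), the idler at (421,80) and the roller at (273,153). I'll start with post_a.

```bash
cat >> h.py <<'E'
C=dict(basket=((.619,.3065),np.radians(-6.7)),dish=((.430,.3025),np.radians(8.9)),tray=((.604,-.309),np.radians(7.7)))
def inC(n,x,y):
    c,a=C[n]; return np.array([c[0]+x*np.cos(a)-y*np.sin(a),c[1]+x*np.sin(a)+y*np.cos(a)])
HI=.16
def pick(xy,jaw,z,N,name):
    a,_=best([*xy,HI],jaw); R=Rdown(a)
    bot.move_to([*xy,HI],R)
    hit=bot.servo_line([*xy,z+.03],rate=.2); hit=bot.servo_line([*xy,z],rate=.06,contact_N=8)
    zz=sensors.read_tcp_pos()[2]; close_gripper(N); w=sensors.read_width()
    bot.servo_line([*xy,z+.04],rate=.1); bot.servo_line([*xy,HI],rate=.2)
    print(name,"hit",hit,"z",zz,"w",w,"w after",sensors.read_width(),"F",np.round(sensors.read_wrist_force(),2),"t",sensors.read_time_s())
    return zz,a
def look(fn):
    R=np.array(sensors.read_orientation());t=np.array(sensors.read_tcp_pos());s=imaging.snapshot("wrist")
    cv2.imwrite(f"pics/{fn}.png",s["frame"][:,:,::-1]); return s,R,t
def place(xy,jaw,z,pickz_bottom=.002,fixed=False):
    a=jaw if fixed else best([*xy,HI],jaw)[0]; R=Rdown(a)
    bot.move_to([*xy,HI],R)
    zt=z+.002
    bot.servo_line([*xy,zt+.03],rate=.2)
    hit=bot.servo_line([*xy,zt+.0003],rate=.03,contact_N=4)
    print("place hit",hit,sensors.read_tcp_pos(),"w",sensors.read_width())
    let_go(); bot.servo_line([*xy,HI],rate=.2); print("t",sensors.read_time_s())
E
python3 - <<'E'
from h import *
z,a=pick((.5695,-.016),np.pi/2,.007,40,"post_a"); look("pa")
E
```

```text
post_a hit False z 0.006701609515020544 w 5.773918435016854e-05 w after -0.00018992919555063239 F [-0.47  0.01 -0.21] t 6.7083
```

View pics/pa.png

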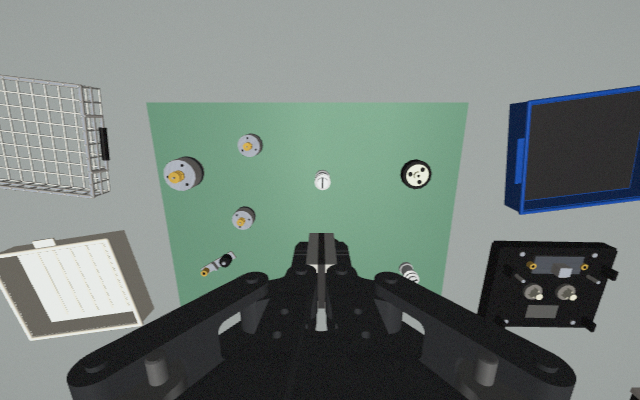

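The gripper closed on nothing. The post is still standing at (322,181), and the shut fingertips are at (320,238). I'll check the pose and the camera transform.

Run:
```python
from h import *
print(sensors.read_tcp_pos(),sensors.read_orientation(),sensors.read_joints(),sensors.read_width())
s,R,t=look("pa2")
T=np.array(s["tool_from_camera"]); print(T)
P=wcloud(s,R,t)
k=P[170:190,312:332].reshape(-1,3); k=k[k[:,2]>.008]; print("post",np.percentile(k,[1,99],axis=0))
f=200/np.tan(np.radians(s["vertical_fov"])/2)
c=np.linalg.inv(T)@[0,0,0,1]; print("TCP px",s["cx"]+f*c[0]/-c[2],s["cy"]-f*c[1]/-c[2], "cam",c)
print("tip depth",s["z_map"][236:262:4,320], P[238,320],P[245,320])
s=imaging.snapshot("top"); cv2.imwrite("pics/t2.png",cv2.resize(s["frame"][60:320,120:530,::-1],None,fx=1.9,fy=1.9)); P=cloud(s); np.save("t2P.npy",P)
```

```text
[ 0.56813405 -0.01570602  0.15786365] [[ 9.99994245e-01 -4.40575020e-05 -3.39245573e-03]
 [-4.12899210e-05 -9.99999666e-01  8.15870341e-04]
 [-3.39249054e-03 -8.15725571e-04 -9.99993913e-01]] [-2.36416690e-01  2.13227486e-01  1.66506420e+00 -1.47462346e-06
  1.26679016e+00  1.33442275e+00] 0.00015396438641445214
[[ 3.92043533e-05  9.59780106e-01  2.80752820e-01  7.02416784e-02]
 [ 9.99999365e-01 -3.53915395e-04  1.07025328e-03 -6.58442641e-04]
 [ 1.12657055e-03  2.80752600e-01 -9.59779510e-01 -1.70435211e-01]
 [ 0.00000000e+00  0.00000000e+00  0.00000000e+00  1.00000000e+00]]
post [[ 0.56054765 -0.02345802  0.00929984]
 [ 0.57745369 -0.00692003  0.03470733]]
TCP px 322.25448443863837 227.0451172315737 cam [ 8.47695734e-04 -1.95666700e-02 -1.83300068e-01  1.00000000e+00]
tip depth [0.14671661 0.14050853 0.13666385 0.13296227 0.12850566 0.125537
 0.12046225] [ 0.5781781  -0.01443075  0.19666239] [ 0.57867703 -0.01447947  0.20574357]
```

View pics/t2.png

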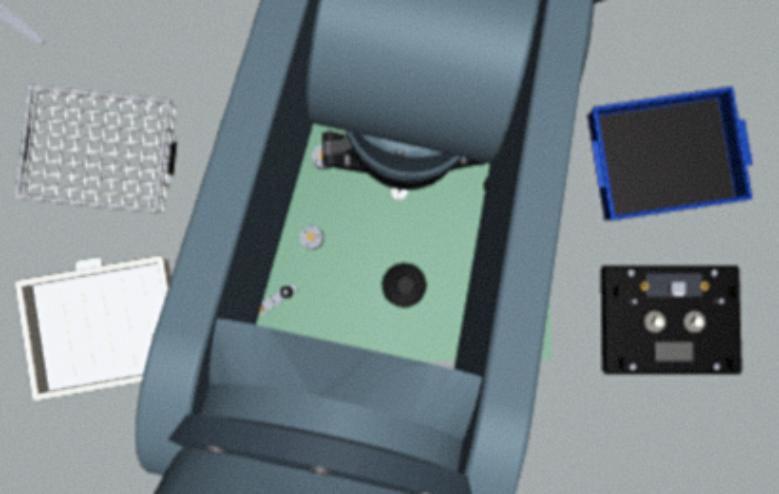

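Run:
```python
from h import *
s,R,t=look("pa3")
T=np.array(s["tool_from_camera"]); P=wcloud(s,np.eye(3),np.zeros(3))  # tool coords
np.set_printoptions(precision=4,suppress=True)
for v in range(222,300,6): print(v,[P[v,u].round(4).tolist() for u in(308,320,332)])
cv2.imwrite("pics/tip.png",cv2.resize(s["frame"][160:310,230:410,::-1],None,fx=4,fy=4))
```

```text
222 [[-0.0574, -0.0174, 0.1559], [-0.0569, -0.0022, 0.1545], [-0.0573, 0.0129, 0.1555]]
228 [[-0.0655, -0.0175, 0.1558], [-0.0659, -0.0023, 0.1566], [-0.0652, 0.0129, 0.155]]
234 [[-0.0739, -0.0176, 0.156], [0.0103, -0.0013, -0.0347], [0.0099, 0.0051, -0.0336]]
240 [[0.0097, -0.0074, -0.0408], [0.0103, -0.0013, -0.0421], [0.01, 0.0048, -0.0414]]
246 [[0.0101, -0.0071, -0.0485], [0.0099, -0.0013, -0.048], [0.0099, 0.0046, -0.0479]]
252 [[0.0101, -0.0068, -0.0546], [0.01, -0.0012, -0.0544], [0.0104, 0.0043, -0.0552]]
258 [[0.0101, -0.0065, -0.0603], [0.0097, -0.0012, -0.0595], [0.0096, 0.0041, -0.0593]]
264 [[0.0101, -0.0063, -0.0655], [0.0099, -0.0012, -0.0651], [0.0098, 0.0039, -0.0649]]
270 [[0.0111, -0.006, -0.072], [0.0069, -0.0012, -0.0649], [0.0111, 0.0037, -0.0718]]
276 [[0.0117, -0.0057, -0.0773], [0.0037, -0.0012, -0.0644], [0.0097, 0.0036, -0.074]]
282 [[0.0111, -0.0056, -0.0802], [0.0013, -0.0012, -0.0654], [0.0107, 0.0034, -0.0797]]
288 [[0.011, -0.0054, -0.0839], [-0.0017, -0.0012, -0.0654], [0.0111, 0.0032, -0.0841]]
294 [[0.0159, -0.0049, -0.0942], [-0.0046, -0.0012, -0.0655], [0.0142, 0.0029, -0.0919]]
```

View pics/tip.png

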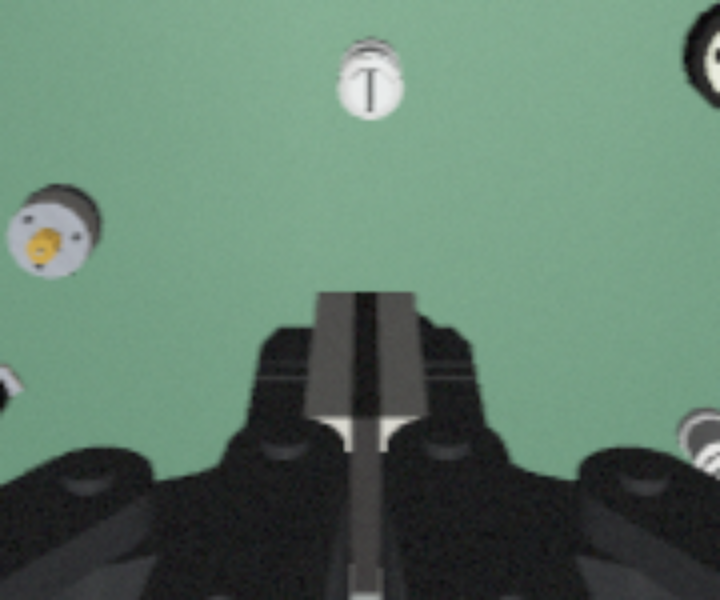

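The wrist depth puts the shut fingertips at tool z ≈ -0.034, so the real fingers end about 34 mm short of the stated TCP. That explains the miss. I'll verify it with a gentle touch on bare mat.

Run:
```python
from h import *
xy=(.52,-.075); R=np.array(sensors.read_orientation())
R=Rdown(best([*xy,.15],np.pi/2)[0])
bot.move_to([*xy,.08],R); 
f0=sensors.read_wrist_force()
bot.servo_line([*xy,.012],rate=.15)
h=bot.servo_line([*xy,-.036],rate=.04,contact_N=4)
print(h,sensors.read_tcp_pos(),f0,sensors.read_wrist_force(),sensors.read_time_s())
bot.servo_line([*xy,.12],rate=.25); 
let_go()
```

```text
True [ 0.51957122 -0.07487844 -0.02564563] [1.02004993 0.23549797 0.33616246] [-1.94168124  0.45903962  7.69749448] 8.9083
```

The touch came at TCP z = -0.0256 on the 2 mm mat. The tips are therefore about 28 mm short by touch and 34 mm short by the camera. I'll lower the picks by the touch value and retry post_a.

```bash
sed -i 's/^HI=.*/HI=.13/' h.py
python3 - <<'E'
from h import *
z,a=pick((.569,-.0155),np.pi/2,-.0206,40,"post_a"); look("pa4"); open("z.txt","w").write(str(z))
E
```

```text
post_a hit False z -0.020883097186214554 w 0.01608884547228765 w after 0.01585521058721545 F [ 0.48  0.19 -1.63] t 14.1333
```

View pics/pa4.png

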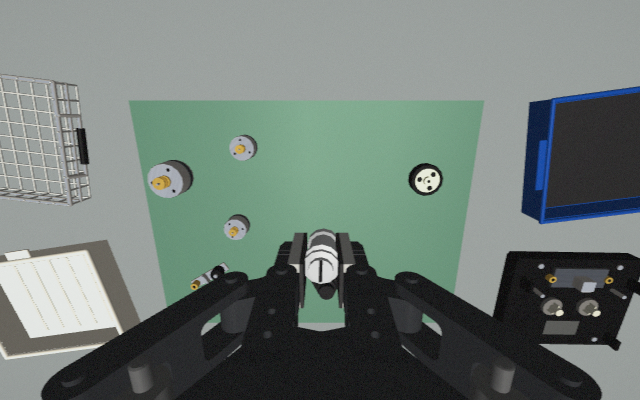

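post_a is held upright between the pads at (322,255), width 16 mm. I'll place it in the basket.

Run:
```python
from h import *
z=float(open("z.txt").read())
place(inC("basket",22,0)if 0 else inC("basket",.022,0),C["basket"][1]+np.pi/2,z)
look("pla")
```

```text
place hit True [ 0.64046709  0.30382705 -0.01850951] w 0.016041368832695746
t 19.5917
```

View pics/pla.png

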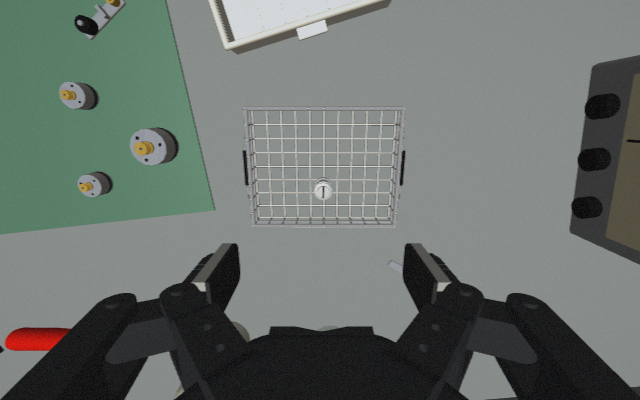

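post_a stands upright in the basket at (322,190). Next are post_b and then the idler.

Run:
```python
from h import *
z,a=pick((.4465,-.1255),0,-.0206,40,"post_b")
assert sensors.read_width()>.012
look("pb"); place(inC("basket",-.024,0),C["basket"][1]+np.pi/2,z); look("plb")
z,a=pick((.5745,-.125),np.pi/2,-.0245,40,"idler"); look("id"); open("z.txt","w").write(str(z))
```

```text
post_b hit False z -0.02083080648217229 w 0.015987220925959982 w after 0.015940655191241916 F [-0.21  0.29 -1.25] t 24.6667
place hit True [ 0.59474594  0.30918139 -0.01842474] w 0.016016647124889052
t 29.65
idler hit False z -0.024772885124313644 w 0.0322240393643111 w after 0.03196615954578916 F [-0.35  0.45 -0.82] t 34.925
```

View pics/plb.png

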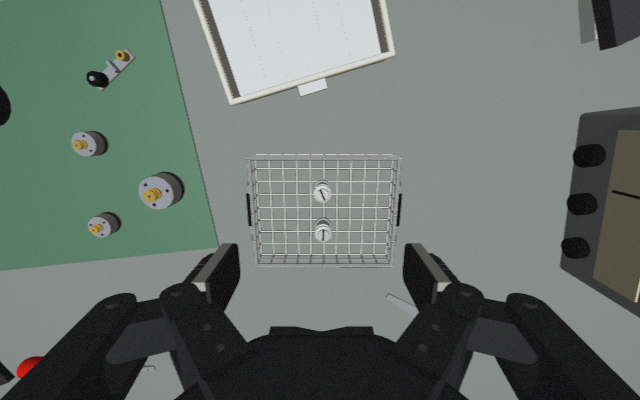

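View pics/id.png

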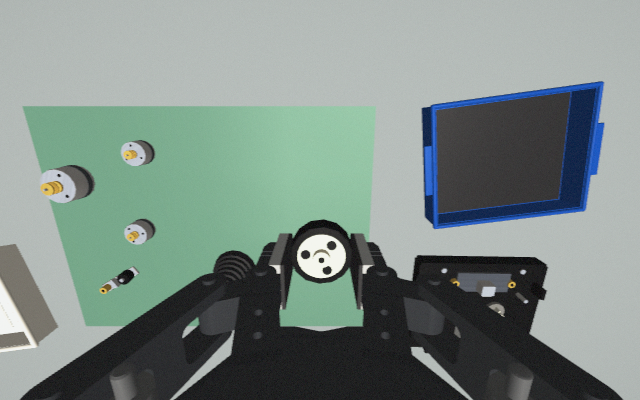

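Both posts stand apart in the basket at (322,192) and (323,232). The idler is held level at (320,251). I'll place it, then pick the roller.

Run:
```python
from h import *
z=float(open("z.txt").read())
place(inC("dish",-.032,0),C["dish"][1]+np.pi/2,z); s,R,t=look("plid")
P=wcloud(s,R,t); np.save("dishP.npy",P)
k=(P[...,2]>.02)&(P[...,2]<.045)&(P[...,0]>.33)&(P[...,0]<.53)&(P[...,1]>.2)&(P[...,1]<.4)
print(cv2.minAreaRect((P[k][:,:2]*1000).astype(np.float32)))
# roller: re-measure over it
a,_=best([.40,.11,.16],np.radians(31)); bot.move_to([.40,.11,.16],Rdown(a)); s,R,t=look("ro"); np.savez("ro.npz",P=wcloud(s,R,t),frame=s["frame"])
```

```text
place hit True [ 0.39795797  0.29735396 -0.02195771] w 0.031930304716480735
t 40.2667
((432.6997375488281, 302.6412353515625), (133.83175659179688, 155.78485107421875), 8.962494850158691)
```

View pics/plid.png

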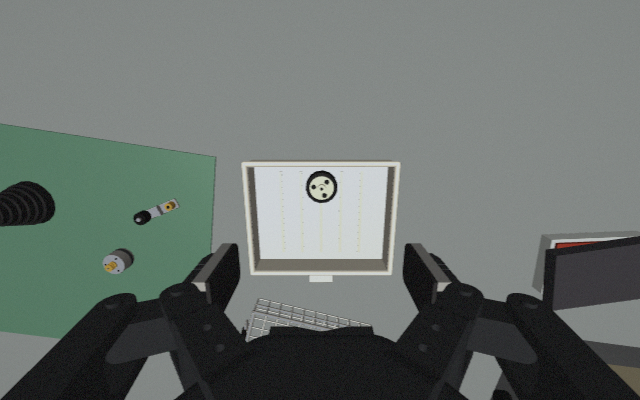

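View pics/ro.png

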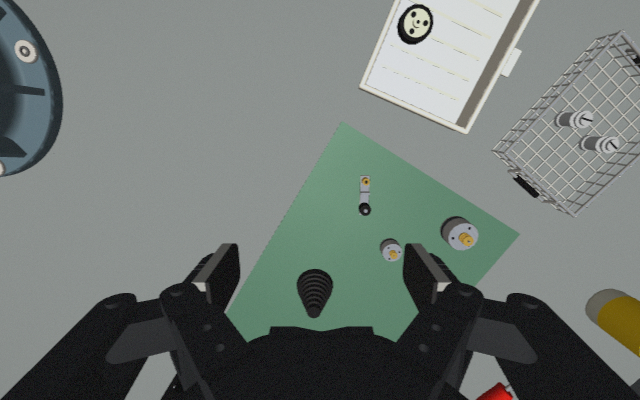

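The idler lies flat in the dish at (321,186). In the second view the roller is at (365,209) and its bush at (365,181).

Run:
```python
from h import *
d=np.load("ro.npz");P=d["P"]
W=P[168:222,350:382]; Z=W[...,2]
g=d["frame"][168:222,350:382].astype(int)
rol=W[(Z>.0125)&(g.sum(-1)<150)]; br=W[(Z>.005)&(g[...,0]-g[...,2]>60)]; arm=W[Z>.0045]
for n,q in(("rol",rol),("bush",br),("arm",arm)):
    x0,x1=np.percentile(q,2,0),np.percentile(q,98,0);print(n,len(q),((x0+x1)/2).round(4),(x1-x0).round(4),q.mean(0).round(4))
v=cv2.minAreaRect((arm[:,:2]*1000).astype(np.float32)); print(v)
cv2.imwrite("pics/roc.png",cv2.resize(d["frame"][160:230,340:395,::-1],None,fx=8,fy=8,interpolation=cv2.INTER_CUBIC))
```

```text
rol 79 [0.4586 0.1136 0.0155] [0.0167 0.0211 0.0048] [0.4599 0.1095 0.0161]
bush 33 [0.4435 0.137  0.012 ] [0.0075 0.0068 0.0052] [0.4432 0.1371 0.0128]
arm 333 [0.4529 0.1213 0.0116] [0.0271 0.0391 0.014 ] [0.4532 0.12   0.0107]
((460.971923828125, 121.48583984375), (26.441692352294922, 55.71533203125), 28.727262496948242)
```

View pics/roc.png

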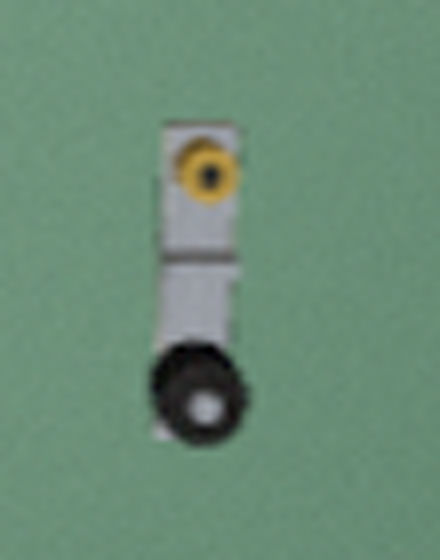

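Run:
```python
from h import *
ja=np.radians(31.2)
o=[]
for a in(ja,ja+np.pi):
  for flip in(0,np.pi,-np.pi):
    pa=a+np.radians(67.7)+flip
    sx=.037 if flip==0 else .009
    q1=kinematics.ik([.461,.108,.13],Rdown(a));q2=kinematics.ik([*inC("dish",sx,0),.13],Rdown(pa))
    print(round(a,2),flip,None if q1 is None else round(q1[5],2),None if q2 is None else round(q2[5],2))
z,a=pick((.461,.108),ja,-.0245,30,"roller"); print(a); look("ro2"); open("z.txt","w").write(f"{z} {a}")
```

```text
0.54 0 -0.57 -1.35
0.54 3.141592653589793 -0.57 1.8
0.54 -3.141592653589793 -0.57 1.8
3.69 0 2.58 1.79
3.69 3.141592653589793 2.58 -1.34
3.69 -3.141592653589793 2.58 -1.34
roller hit False z -0.024766911043823968 w 0.012334857128669108 w after 0.012434083780682854 F [-0.24  0.41 -1.49] t 44.8917
0.5445427266222308
```

View pics/ro2.png

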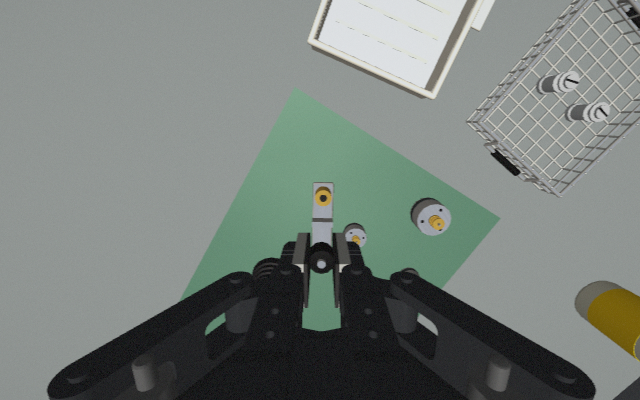

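The roller is held level between the pads at (320,257), with its arm pointing up-image. I'll place it with the arm pointing away from the idler.

Run:
```python
from h import *
z,a=map(float,open("z.txt").read().split())
place(inC("dish",.010,0),a+np.radians(67.7)+np.pi,z,fixed=True); look("plro")
z,a=pick((.5765,.142),0,-.0236,50,"motor"); look("mo"); open("z.txt","w").write(str(z))
```

```text
place hit True [ 0.43944051  0.30386006 -0.02230452] w 0.012328730730322745
t 50.3
motor hit False z -0.02386912685509191 w 0.03423453147190592 w after 0.034363841552848925 F [ 0.57  0.02 -3.15] t 55.1083
```

View pics/plro.png

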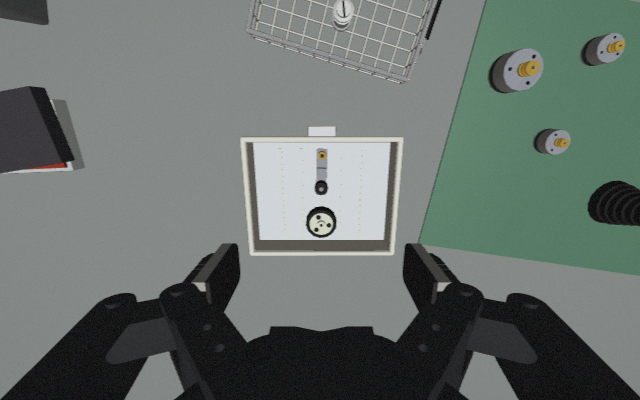

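View pics/mo.png

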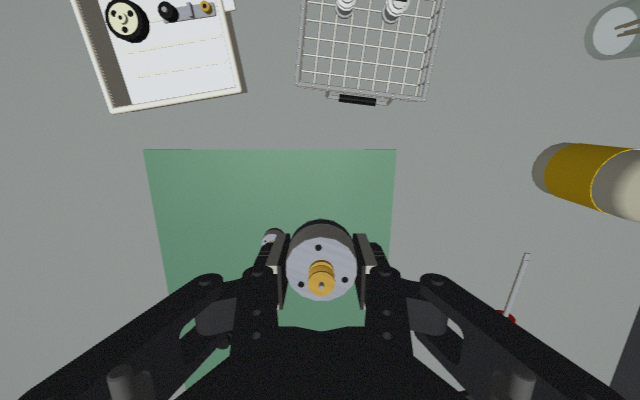

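The roller and idler lie flat in the dish with a gap between them, at (321,187) and (321,222). The motor is held upright at (321,265). I'll place it in the tray.

Run:
```python
from h import *
z=float(open("z.txt").read())
place(inC("tray",0,0),C["tray"][1]+np.pi/2,z); look("plmo")
bot.move_to([.188,-.543,.25],Rdown(np.arctan2(-.945,.3276)))
for n in("top","side"):
    s=imaging.snapshot(n); cv2.imwrite(f"pics/{n}F.png",s["frame"][:,:,::-1]); np.save(n+"FP.npy",cloud(s))
P=np.load("topFP.npy");P0=np.load("top0P.npy")
for n,A in(("0",P0),("F",P)):
    for nm,(v0,v1,u0,u1,zl) in dict(cone=(190,230,312,352,.008),frame=(190,265,428,518,.018)).items():
        Q=A[v0:v1,u0:u1].reshape(-1,3);Q=Q[(Q[:,2]>zl)];print(n,nm,((np.percentile(Q,1,0)+np.percentile(Q,99,0))/2).round(4))
def loc(c,pts):
    cc,a=C[c]; d=pts[:,:2]-cc; return np.c_[d[:,0]*np.cos(a)+d[:,1]*np.sin(a),-d[:,0]*np.sin(a)+d[:,1]*np.cos(a),pts[:,2]]
from scipy import ndimage as nd
for c in C:
    L=loc(c,P.reshape(-1,3)).reshape(P.shape); k=(abs(L[...,0])<.05)&(abs(L[...,1])<.064)&(L[...,2]>.011)
    l,n=nd.label(k)
    for i in range(1,n+1):
        Q=L[l==i]
        if len(Q)>12: print(c,len(Q),((np.percentile(Q,2,0)+np.percentile(Q,98,0))/2)[:2].round(4),"zmax",np.percentile(Q[:,2],99).round(4))
print(sensors.read_time_s())
```

```text
place hit True [ 0.60355462 -0.30868046 -0.021019  ] w 0.034290540848307655
t 59.9333
0 cone [ 0.4684 -0.0209  0.0336]
0 frame [ 0.4266 -0.3085  0.0262]
F cone [ 0.4684 -0.0209  0.0335]
F frame [ 0.4269 -0.3083  0.0264]
basket 87 [0.0209 0.0009] zmax 0.037
basket 87 [-0.0219  0.0002] zmax 0.0369
dish 16 [ 0.0426 -0.0018] zmax 0.0169
dish 43 [ 0.0087 -0.0009] zmax 0.0202
dish 228 [-0.0319 -0.0011] zmax 0.0211
tray 300 [-0.0011  0.0019] zmax 0.0425
61.875
```

View pics/plmo.png

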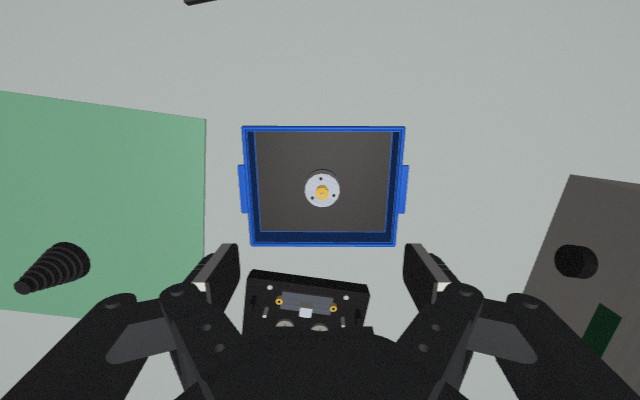

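View pics/topF.png

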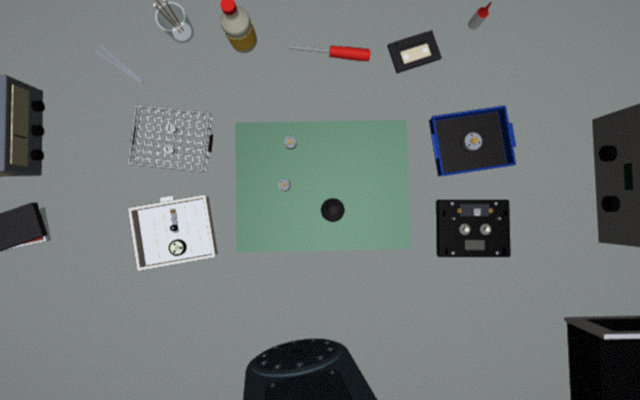

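View pics/sideF.png

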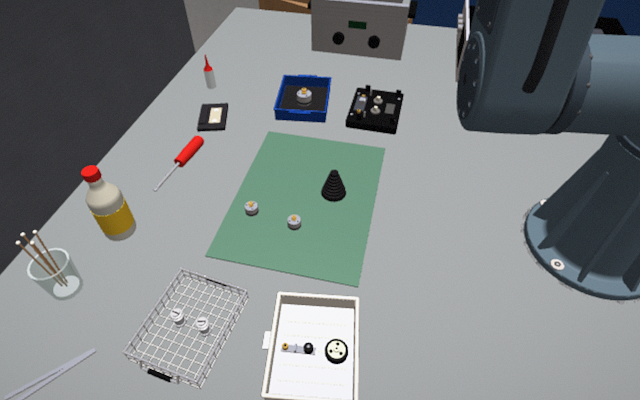

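All five parts are upright in the correct containers: posts at top-view (172,128) and (170,150), roller and idler at (173,220) and (177,247), and the motor at (473,141). The cone and frame have not moved, so I'm handing in.

Run:
```python
from h import *
print(workorder.job_done(), sensors.read_time_s())
```

```text
the job is handed in; nothing more can be done
the job is handed in; nothing more can be done
```

I sorted all five parts and handed the job in at about 62 s of the 115 s allowed. Both guide posts are in the basket, the roller and idler are in the dish, and the 36 mm motor is in the tray. The two smaller look-alike motors stayed on the mat.

**Final checks:**
- **Positions:** top-camera depth put the posts at x ≈ +21 and -22 mm in the basket. The idler is at x ≈ -32 mm in the dish with the roller's rubber at +9 mm, and the motor is within 2 mm of the tray's centre.
- **Upright and apart:** heights and pictures show every part flat or upright on its container floor. There are clear gaps between the two posts and between the roller and idler.
- **Cone and frame:** their positions changed by 0.3 mm at most, which is within measurement noise.

**What disagreed or failed:**
- **First grasp missed:** my first try at post_a closed on nothing, above the post. The real fingertips end short of the stated TCP, by about 28 mm from a touch on the mat and about 34 mm from wrist-camera depth. I lowered all later picks by the touch value, and every one held.
- **Not measured:** I had no direct reading of the contact force between parts, so "not touching" rests on the visible gaps.

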